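# Lock out the dust extractor and hang its filter cartridges

## Robot

A 6-joint arm with a two-finger parallel gripper is mounted at the origin on the work surface. World frame = base frame: x ahead of the robot, y to its left, z up, the work surface at z = 0. Lengths are in mm, angles in rad, forces in N, time in s.
With the tool pointing down it reaches from about 275 to 875 mm from the base axis. Payload 12.5 kg.
Tool frame: the origin (TCP) lies on the centre line of the jaws, within the pads' length; the fingertips stand 25 mm ahead of it and the grasp point (between the pads) lies 6 mm ahead of it; z points along the fingers, y is the line along which they close (so a half turn about z gives the same grasp; the last joint's range is limited). The gripper opens to 85 mm and grips with 20 to 120 N. Pads are 22 mm wide; open, the fingers measure 114 mm over their backs; the gripper's body (76 mm by 85 mm) begins 54 mm behind the grasp point. The pads swing forward as they close: fully open they stand 13 mm farther back than shut.
Start: joints at [1.104, 0.351, 1.652, -0, 1.139, -0.085], TCP at [204.893, 510.395, 231.89] pointing down, gripper open.
Joint ranges: [-2.75, 2.75], [-0.79, 2.1], [0.01, 2.65], [-1.57, 4.71], [0.07, 3.14], [-2.87, 2.87]. Speed limits (rad/s): [2.22, 2.22, 2.79, 3.14, 3.14, 3.14].

## Interface

Orientations are given as a unit quaternion [w, x, y, z].
In Python, from station import r, optics, ticket gives the robot as it stands.
- The arm moves only by the shell command python3 -m pendant 'ROWS' [OPENING] [FORCE]. ROWS is JSON, one flat list of numbers, 6 for each row, row after row: the shift along the tool's x, y, z in mm, then the turn, a rotation vector about the tool's x, y, z in degrees. A call has 1 to 10 rows; each row is the pose to reach, as a shift and turn from the pose commanded when the call began, along the tool's axes at that moment; what a row does not reach only later rows make up. A row lasts 1/8 s, in which the tool goes at most 62.5 mm and 10.7 degrees, less where a joint would pass 70% of its speed; a pose out of reach is approached as far as the arm can. A call with a gripper value outside its range is refused whole. OPENING is the closure, from 0 (fully open) to 1 (shut), set as the call begins (- or left out, the last holds). The fingers move at their own pace and stop on an object; FORCE is the grip in N (left out, the last holds). Time passes only in rows, so rows that repeat a pose let the fingers close. It gives the time, the measured TCP pose, the force, the opening and the grip force at its end, in the units of the state.
- r.sense(): the state, without advancing time (a new reading comes with each control period).
- optics.snapshot(name): name is "scene" or "top"; returns (picture, depth): 480x640x3 uint8, red, green, blue; 480x640 float32, mm along the optical axis (not along the pixel's ray), 0 where there is no reading.
- optics.get_calibration(name): a dict with "fovy" (degrees; the focal length in pixels is half the picture's height over the tangent of half this angle, whatever the lens; pixels are square), "cx", "cy" (the principal point, pixels), "extrinsics" (4x4, takes a point from world to camera coordinates). Camera axes: x right, y down, z forward; pixel columns grow to the right and rows downward; lengths in mm; the calibration is good to about 2 mm. A picture is of the moment at which its call begins. get_calibration takes no time and is no camera call.
- ticket.finish_job(): hands the job in; it is judged then, once.
The state is a dict: "clock": time; "joint_positions": joint angles; "dq": joint speeds; "effort": joint torques, N m; "eef_pos": TCP position; "orientation": TCP orientation; "ft_force": force on the tool from outside, world axes, zero at the start; "ft_torque": the same for the moment, N m; "grip_width": finger opening in mm; "grip_force": force on a finger pad.
Only numpy, scipy, OpenCV 4.12 (cv2) and the standard library are available. Lean on these libraries where they do the work, as an engineer would, in place of code of your own. Each camera call takes 0.05 s, during which the arm holds its last target. There are 200 camera calls.

## Task

Lock out the grinding bench's dust extractor by taking the steel pin from its stand and pressing it fully home in the hole of the interlock block; only then take out the filter cartridges. Free every cartridge there is in the housing by pinching its two side tabs together, and hang each by its loop on the peg rack, one to a peg and well onto the peg. Leave the pin in, and do not disturb the spray can, the grinder or the stack of discs.

Things in the scene. Friction and masses are not known exactly. Their poses are not given: they have to be found in the camera images.
- housing: fixed grey dust-extractor filter housing, hollow, 200 (x) x 230 (y) x 75 mm high, yaw up to 0.25 rad. Origin: centre of its underside. Its 8 mm top plate has four openings 31 (x) x 51 mm (y), centred at x +-47, y +-55 mm; cartridges are snapped into some or all of them, square to the housing. A look-only hose stub leaves its +y side
- filter0: filter cartridge (may be absent), about 140 g, upright in the housing. Origin: centre of its underside, 15 mm above the bench when snapped in. Along its z (mm): core 28 x 28 from 2 to 60; flange 44 (x) x 26 (y) from 60 to 66, resting on the housing's plate; two opposed sprung tabs on its +y and -y sides; between them a rigid arched loop. Tabs: see filter1; release: filter2; loop: filter0_eye
- filter0_eye (a point): point of filter0 93 mm above its origin, in its loop's opening: where a peg's centre line lies when it hangs; axes as the cartridge. Loop of every cartridge: 7 mm bar in the cartridge's y-z plane, from the flange to 105 mm above the origin; its opening is 20 mm wide (y), 66 to 98 mm above the origin, with an arched top; pegs pass through it along x
- filter1: cartridge (may be absent), as filter0. Tabs of every cartridge: plastic arms with upright finger pads, 22 mm wide along x, from 72 to 112 mm above the origin, 58 mm apart over their outsides at rest. Each slides 5 mm inward (along y) to a stop against a spring, 3 N at rest and 8 N at the stop; fully pinched they measure 48 mm over the pads, and a firm grip on them holds the cartridge rigidly
- filter1_eye (a point): point of filter1 93 mm above its origin, in its loop's opening: where a peg's centre line lies when it hangs; axes as the cartridge
- filter2: cartridge (may be absent), as filter0. Release, all cartridges: at rest a barb under each tab overlaps the underside of the housing's plate by 2.5 mm, so it cannot be pulled out; while both tabs are pinched fully (over 3 mm each) it lifts straight up, out of the opening after 60 mm. Let go, the tabs spring back out
- filter2_eye (a point): point of filter2 93 mm above its origin, in its loop's opening: where a peg's centre line lies when it hangs; axes as the cartridge
- filter3: cartridge (may be absent), as filter0. Hung by its loop on a peg, any cartridge hangs upright below the peg, its underside about 93 mm under the peg's centre line
- filter3_eye (a point): point of filter3 93 mm above its origin, in its loop's opening: where a peg's centre line lies when it hangs; axes as the cartridge
- rack: fixed peg rack, yaw up to 0.15 rad: wooden board 390 (y) x 18 (x) x 45 mm, centre 200 mm above the bench, on two steel posts; from its face four steel pegs, 10 mm diameter, 50 mm long, 105 mm apart along y, point to the rack's own -x (toward the robot), sloping up 12 degrees to their free ends. Origin: on the bench under the board's centre
- peg0 (a point): middle of peg 0 on its centre line, 200 mm above the bench, 25 mm out from the board's face; axes as the rack: the peg runs along x, its free end 25 mm toward -x and 5 mm higher (plus a 5 mm round end)
- peg1 (a point): middle of peg 1 on its centre line, 200 mm above the bench, 25 mm out from the board's face; axes as the rack: the peg runs along x, its free end 25 mm toward -x and 5 mm higher (plus a 5 mm round end)
- peg2 (a point): middle of peg 2 on its centre line, 200 mm above the bench, 25 mm out from the board's face; axes as the rack: the peg runs along x, its free end 25 mm toward -x and 5 mm higher (plus a 5 mm round end)
- peg3 (a point): middle of peg 3 on its centre line, 200 mm above the bench, 25 mm out from the board's face; axes as the rack: the peg runs along x, its free end 25 mm toward -x and 5 mm higher (plus a 5 mm round end)
- interlock_hole (a point): fixed aluminium interlock block, 60 x 60 x 45 mm high on a thin dark foot. This point: centre of the mouth of its one blind hole, in the middle of its top face 45 mm above the bench: 15.2 mm diameter, 34 mm deep, straight down, sharp unchamfered edge
- pin: steel lock-out pin, 90 g, standing upright in its stand: round shank 14 mm diameter and 28 mm long with a flat end, then a round handle 26 mm diameter and 42 mm tall (70 mm in all). Origin: centre of the shank's flat end, z up along the pin
- pin_shoulder (a point): on the pin's axis at the handle's flat underside, 28 mm above the pin's origin; it meets the block's top face when the pin is fully home
- stand: loose grey pin stand, 80 x 80 x 34 mm, 0.9 kg, with a 19 mm hole 31 mm deep in which the pin stands, handle resting on the stand's top; origin: centre of its underside; not needed once the pin is out. It may get knocked with the pin in it
- spray_can: bystander: spray can 52 mm diameter, 170 mm tall, origin at its underside
- grinder: bystander: green angle grinder lying on the bench, about 260 mm long, origin under its body
- disc_stack: bystander: stack of abrasive discs, 115 mm diameter, 20 mm high, origin at its underside
Things that resemble listed ones, but are neither listed nor needed, are in the scene too. What is shaped like the part that bears interlock_hole but blue, brown or green is not meant.

How it is judged:
By the outcome, as a careful person would: the job done as asked, in the order asked, and still so for the second after the job is handed in, with the robot touching nothing.
Of filter0, filter1, filter2, filter3 only 3 to 4 are there at a start; the rules pass over those that are not, and their reading is None.
At some moment in a run one of stand may be knocked a few centimetres aside while the robot is not near it.
Once in a run the grip may slacken for a moment while it holds something.
It also fails if it takes over 210 s, if anything falls off the work surface, if the arm or the gripper's body presses on something with over 40 N, if the wrist force passes 120 N, or if a joint passes its speed limit or range.

## Working session

There is one attempt and no reset: what is moved stays moved. The work goes in short steps, Python scripts to look and compute and a shell command to move; the robot and the scene stay as the last step left them, time stands still between calls to the robot, and variables do not carry over. Pictures are saved under pics/ and viewed, at most 14 in all, crops included, and the job is handed in when it is done.

```bash
ls; mkdir -p pics; python3 - <<'E'
from station import r, optics
import cv2, numpy as np
s=r.sense(); print({k:np.round(v,3).tolist() for k,v in s.items()})
for n in("scene","top"):
    c=optics.get_calibration(n); print(n,c["fovy"],c["cx"],c["cy"],np.round(c["extrinsics"],3).tolist(), [k for k in c])
    p,d=optics.snapshot(n); np.savez(f"{n}0.npz",p=p,d=d); cv2.imwrite(f"pics/{n}0.png",p[...,::-1])
E
```

```text
pics
{'clock': 0.0, 'joint_positions': [1.104, 0.351, 1.652, -0.0, 1.139, -0.085], 'dq': [-0.001, -0.001, 0.002, 0.001, -0.0, -0.001], 'effort': [0.001, -50.611, -29.141, -0.0, 0.005, -0.0], 'eef_pos': [204.756, 510.087, 231.346], 'orientation': [-0.0, 0.19, 0.982, -0.001], 'ft_force': [0.596, 1.118, 0.116], 'ft_torque': [-0.032, 0.029, -0.024], 'grip_force': 0.0, 'grip_width': 85.678}
scene 51.89876670773111 314.77178916153224 243.78177141571365 [[-0.833, 0.554, -0.003, 433.742], [0.392, 0.586, -0.709, -96.362], [-0.391, -0.591, -0.706, 1627.088], [0.0, 0.0, 0.0, 1.0]] ['fovy', 'cx', 'cy', 'extrinsics']
top 57.90033732338247 314.89059715298407 243.94766826370602 [[0.013, -1.0, 0.02, -19.968], [-0.995, -0.015, -0.1, 517.586], [0.101, -0.019, -0.995, 1081.005], [0.0, 0.0, 0.0, 1.0]] ['fovy', 'cx', 'cy', 'extrinsics']
```

View pics/scene0.png

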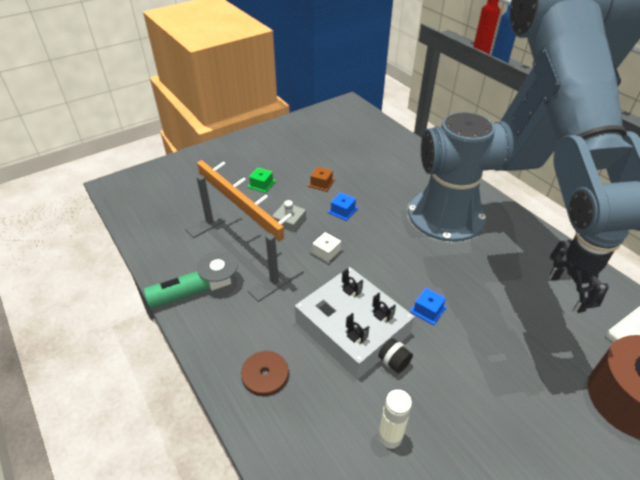

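View pics/top0.png

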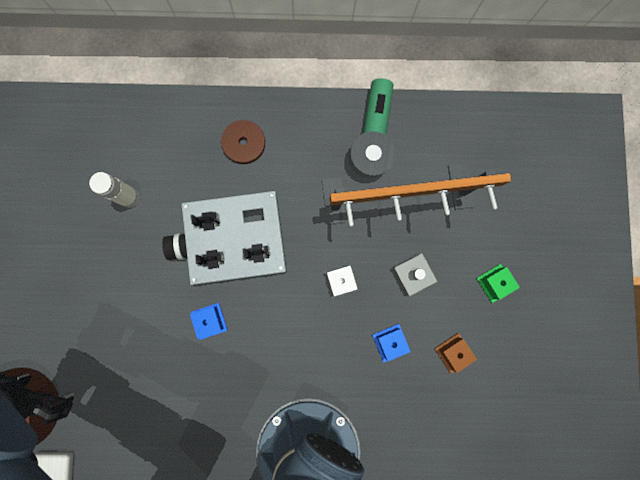

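The top view shows the housing at (233,238) with three cartridges, at (206,221), (210,259) and (257,253), and one empty opening at (253,215). The rack pegs are at (350,215), (398,208), (446,203) and (492,196), and the pin stands in the grey stand at (418,274). There are five candidates for the interlock block: whitish (341,281), blue (208,322), blue (391,344), brown (456,354) and green (498,283). Only the bare aluminium one at (341,281) fits. I'll confirm that in a crop.

```bash
cat > h.py <<'E'
from station import r, optics
import cv2, numpy as np
from scipy.spatial.transform import Rotation as R
def cal(n):
    c=optics.get_calibration(n); f=240/np.tan(np.radians(c["fovy"]/2)); return f,c["cx"],c["cy"],np.array(c["extrinsics"])
def plane(n,uv,z):
    f,cx,cy,E=cal(n); uv=np.atleast_2d(np.array(uv,float))
    d=np.c_[(uv[:,0]-cx)/f,(uv[:,1]-cy)/f,np.ones(len(uv))]@E[:3,:3]
    o=-E[:3,:3].T@E[:3,3]; return o+d*((z-o[2])/d[:,2])[:,None]
def cloud(n,d):
    f,cx,cy,E=cal(n); v,u=np.mgrid[:480,:640]
    P=np.stack([(u-cx)/f*d,(v-cy)/f*d,d],-1); return (P-E[:3,3])@E[:3,:3]
def proj(n,p):
    f,cx,cy,E=cal(n); q=np.atleast_2d(p)@E[:3,:3].T+E[:3,3]; return np.c_[q[:,0]/q[:,2]*f+cx,q[:,1]/q[:,2]*f+cy]
def snap(n,tag):
    p,d=optics.snapshot(n); cv2.imwrite(f"pics/{n}_{tag}.png",p[...,::-1]); return p,d
def crop(p,u0,v0,u1,v1,s,name):
    cv2.imwrite(name,cv2.resize(p[v0:v1,u0:u1,::-1],None,fx=s,fy=s,interpolation=cv2.INTER_CUBIC))
def pose():
    s=r.sense(); q=s["orientation"]; return np.array(s["eef_pos"]),R.from_quat([q[1],q[2],q[3],q[0]])
E
python3 - <<'E'
from h import *
a=np.load("top0.npz"); p,d=a["p"],a["d"]
a=np.load("scene0.npz"); ps=a["p"]
t=cv2.resize(p[170:310,160:520,::-1],(792,308),interpolation=cv2.INTER_CUBIC)
b=cv2.resize(ps[170:400,200:460,::-1],(328,290),interpolation=cv2.INTER_CUBIC)
b2=cv2.resize(ps[260:350,290:420,::-1],(419,290),interpolation=cv2.INTER_CUBIC)
cv2.imwrite("pics/c1.png",np.vstack([t,np.pad(np.hstack([b,b2]),((0,0),(0,45),(0,0)))]))
C=cloud("top",d)
for nm,uv in dict(block=(335,275),pin=(418,274),stand=(405,280),plate=(233,240),can=(101,183)).items(): print(nm,C[uv[1],uv[0]].round(1))
def rect(m,z,nm):
    n,l,st,ce=cv2.connectedComponentsWithStats(m.astype(np.uint8)); k=1+np.argmax(st[1:,4]); 
    cs,_=cv2.findContours((l==k).astype(np.uint8),cv2.RETR_EXTERNAL,cv2.CHAIN_APPROX_NONE)
    q=plane("top",cs[0][:,0,:],z)[:,:2].astype(np.float32); print(nm,cv2.minAreaRect(q),st[k].tolist())
v,u=np.mgrid[:480,:640]; Z=C[...,2]; X=C[...,0];Y=C[...,1]
w=lambda u0,v0,u1,v1:(u>u0)&(u<u1)&(v>v0)&(v<v1)
g=p.astype(int).min(-1)
rect(w(315,255,370,310)&(Z>38)&(Z<52),45,"block")
rect(w(380,240,450,310)&(Z>28),34,"stand")
rect(w(380,240,450,310)&(Z>60),76-3,"pin")
rect(w(175,180,295,295)&(Z>66),75,"housing")
rect(w(320,265,360,300)&(g<110)&(Z>0),45,"hole")
for k,(a_,b_) in enumerate([(206,221),(210,259),(257,253)]):
    m=w(a_-22,b_-18,a_+22,b_+18)&(Z>95); q=C[m]; print(k,m.sum(),q.mean(0).round(1),np.percentile(q,[2,98],axis=0).round(1).tolist())
    rect(m,127,"tabs")
m=w(320,165,520,210)&(Z>212); rect(m,222.5,"board")
for a_,b_ in [(350,215),(398,208),(446,203),(492,196)]:
    m=w(a_-9,b_-20,a_+9,b_+16)&(Z>185)&(g>120); q=C[m]; print("peg",m.sum(),q.mean(0).round(1),q[q[:,0].argmin()].round(1),q[q[:,0].argmax()].round(1))
E
```

```text
block [439.  -63.6  41.5]
pin [ 443.2 -263.6   75. ]
stand [ 429.2 -242.1   29.7]
plate [519.1 186.9  79. ]
can [632.7 469.  169.2]
block ((426.54534912109375, -79.0971908569336), (59.650047302246094, 60.30751419067383), 17.474000930786133) [327, 266, 30, 29, 556]
stand ((444.96875, -265.8828125), (80.3122329711914, 81.55094146728516), 28.128273010253906) [394, 253, 43, 43, 1022]
pin ((445.742919921875, -265.3704833984375), (24.350770950317383, 27.14081573486328), 0.7831761240959167) [413, 268, 12, 11, 104]
housing ((526.806640625, 200.70236206054688), (201.10829162597656, 253.95919799804688), 8.609204292297363) [176, 191, 109, 93, 7466]
hole ((420.3756408691406, -58.7160530090332), (81.9002914428711, 60.012882232666016), 0.6766390800476074) [321, 266, 25, 34, 259]
0 173 [564.4 248.3 122.3] [[551.8, 220.5, 96.3], [578.6, 278.3, 128.3]]
tabs ((564.0372314453125, 246.75177001953125), (27.164670944213867, 64.38375854492188), 8.54229736328125) [190, 211, 29, 15, 173]
1 169 [471.1 229.2 147.6] [[406.4, 8.1, 96.9], [485.9, 264.4, 1127.7]]
tabs ((477.1544494628906, 223.8673553466797), (43.974666595458984, 22.732410430908203), 87.44839477539062) [203, 251, 20, 11, 99]
2 150 [484.3 120.9 179.7] [[406.4, 8.1, 98.4], [503.1, 157.2, 1127.7]]
tabs ((489.0027770996094, 126.43511199951172), (22.18627166748047, 61.0712890625), 8.363158226013184) [242, 245, 28, 13, 142]
board ((623.2968139648438, -232.56602478027344), (20.317344665527344, 390.0528869628906), 7.658599853515625) [330, 173, 181, 29, 1648]
peg 114 [566.6 -80.  221.1] [ 406.4    8.1 1127.7] [595.  -86.4 201.7]
peg 114 [ 582.4 -183.5  213. ] [ 406.4    8.1 1127.7] [ 607.9 -191.2  201.3]
peg 108 [ 595.6 -286.2  214.1] [ 406.4    8.1 1127.7] [ 622.7 -294.1  202.7]
peg 107 [ 607.3 -385.5  222.6] [ 406.4    8.1 1127.7] [ 635.8 -397.9  202.6]
```

View pics/c1.png

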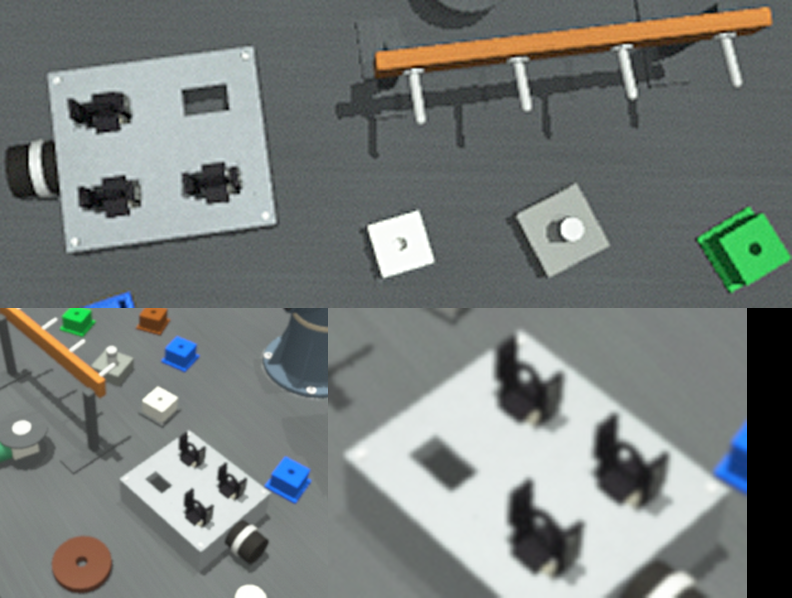

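The whitish block has one hole in its top and is bare aluminium. The other four are coloured, so this is the one meant. Next I'll refine the measurements and work out the shifts.

```bash
cat >> h.py <<'E'
def to(xyz,deg):
    """shift (tool axes) and z-turn to bring the TCP to xyz, tool down, tool y at deg (mod 180)"""
    p,o=pose(); M=o.as_matrix(); cur=np.degrees(np.arctan2(M[1,1],M[0,1]))
    t=-((deg-cur+90)%180-90)
    g=R.from_matrix(np.c_[[np.sin(np.radians(deg)),-np.cos(np.radians(deg)),0],[np.cos(np.radians(deg)),np.sin(np.radians(deg)),0],[0,0,-1]])
    rv=min(((o.inv()*g*R.from_euler('z',k)).as_rotvec(degrees=True) for k in(0,np.pi)),key=np.linalg.norm)
    print("to",np.round(xyz,1),"shift",(M.T@(np.array(xyz)-p)).round(1),"turn",rv.round(1),"yaw now",round(cur,1))
E
python3 - <<'E'
from h import *
a=np.load("top0.npz"); p,d=a["p"],a["d"]; C=cloud("top",d); Z=C[...,2]; g=p.astype(int).min(-1)
v,u=np.mgrid[:480,:640]; w=lambda u0,v0,u1,v1:(u>u0)&(u<u1)&(v>v0)&(v<v1)
def cen(m,z,nm):
    n,l,st,ce=cv2.connectedComponentsWithStats(m.astype(np.uint8)); k=1+np.argmax(st[1:,4])
    print(nm,ce[k].round(1),st[k].tolist(),plane("top",ce[k],z).round(1))
print(p[274,418],p[280,405],p[281,341],p[275,335],"cam",(-cal("top")[3][:3,:3].T@cal("top")[3][:3,3]).round(0))
cen(w(400,255,435,290)&(g>185),76,"pin")
cen(w(320,260,362,302)&(g>200),45,"block")
cen(w(336,275,347,287)&(g<190),45,"hole")
m=(w(170,180,300,300)&(g>120)&(Z>66)&(Z<90)).astype(np.uint8); m=cv2.morphologyEx(m,cv2.MORPH_CLOSE,np.ones((25,25)));m=cv2.morphologyEx(m,cv2.MORPH_OPEN,np.ones((41,41)))
cs,_=cv2.findContours(m,0,cv2.CHAIN_APPROX_NONE); q=plane("top",cs[0][:,0],75)[:,:2].astype(np.float32); print("housing",cv2.minAreaRect(q))
to([445,-265,110],68)
E
```

```text
[245 247 245] [174 183 175] [255 255 255] [250 252 249] cam [ 406.    8. 1128.]
pin [419.9 273.8] [415, 269, 11, 11, 96] [[ 443.8 -267.9   76. ]]
block [341.6 280.5] [327, 266, 30, 30, 580] [[425.5 -80.1  45. ]]
hole [342.8 280.1] [341, 278, 4, 6, 15] [[426.4 -83.   45. ]]
housing ((527.6183471679688, 193.423095703125), (200.9288787841797, 235.62290954589844), 2.50858998298645)Traceback (most recent call last):
  File "<stdin>", line 13, in <module>
  File "h.py", line 25, in to
    g=R.from_matrix(np.c_[[np.sin(np.radians(deg)),-np.cos(np.radians(deg)),0],[np.cos(np.radians(deg)),np.sin(np.radians(deg)),0],[0,0,-1]])
  File "scipy/spatial/transform/_rotation.pyx", line 1143, in scipy.spatial.transform._rotation.Rotation.from_matrix
ValueError: Non-positive determinant (left-handed or null coordinate frame) in rotation matrix 0: [[ 0.92718385  0.37460659  0.        ]
 [-0.37460659  0.92718385  0.        ]
 [ 0.          0.         -1.        ]].
```

```bash
sed -i 's/np.c_\[\[np.sin(np.radians(deg)),-np.cos(np.radians(deg)),0\]/np.c_[[-np.sin(np.radians(deg)),np.cos(np.radians(deg)),0]/' h.py; python3 - <<'E'
from h import *
to([444,-267,130],68)
E
```

```text
to [ 444 -267  130] shift [-511.6 -631.9  102. ] turn [-0.1 -0.   0.1] yaw now 68.1
```

```bash
python3 -m pendant '[-30,-40,0,0,0,0,-65,-80,0,0,0,0,-98,-120,0,0,0,0,-130,-160,0,0,0,0,-163,-200,0,0,0,0,-195,-240,0,0,0,0,-228,-280,0,0,0,0,-260,-320,0,0,0,0,-292,-360,0,0,0,0,-325,-400,0,0,0,0]' 0 40; python3 -m pendant '[-35,-43,10,0,0,0,-70,-87,20,0,0,0,-105,-130,40,0,0,0,-140,-173,60,0,0,0,-175,-217,80,0,0,0,-187,-232,100,0,0,0,-187,-232,102,0,0,0,-187,-232,102,0,0,0]'; python3 - <<'E'
from h import *
p,d=snap("top","a");C=cloud("top",d)
crop(p,360,200,560,350,4,"pics/ta.png")
to([444,-267,130],68)
to([444,-267,67],68)
E
```

```text
clock: 1.35
eef_pos: [357.6, 16.4, 232.0]
orientation: [0.0, 0.19, 0.982, 0.0]
ft_force: [1.0, -0.1, -0.3]
grip_width: 85.5
grip_force: 0.0
clock: 2.35
eef_pos: [444.3, -266.1, 130.1]
orientation: [-0.0, 0.19, 0.982, 0.0]
ft_force: [0.5, 0.7, -1.1]
grip_width: 85.6
grip_force: 0.0
to [ 444 -267  130] shift [ 0.2 -1.1  0.5] turn [-0.   0.   0.2] yaw now 68.2
to [ 444 -267   67] shift [ 0.2 -1.1 63.5] turn [-0.   0.   0.2] yaw now 68.2
```

View pics/ta.png

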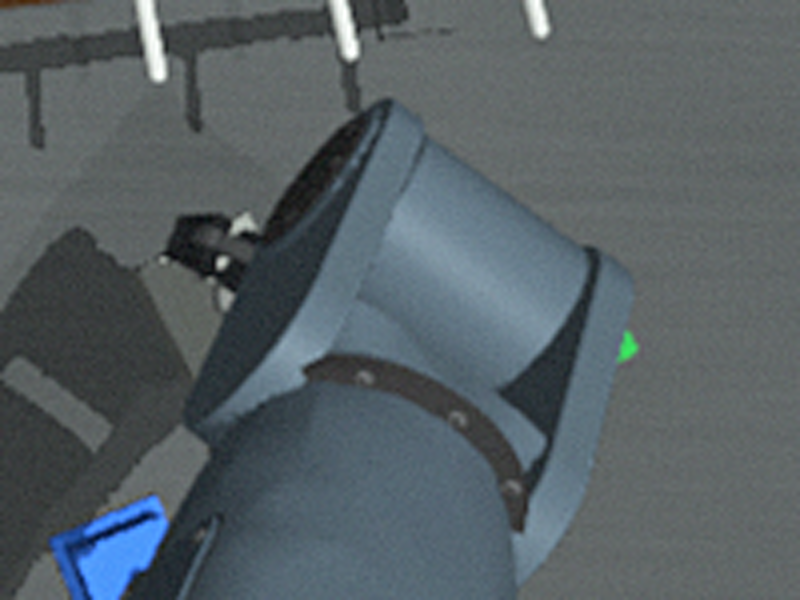

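The top view shows the arm over the stand, whose visible edge at crop (165,265) is unmoved. I'll descend and centre the pin by squeezing it in two directions.

```bash
python3 -m pendant '[0,-1,32,0,0,0,0,-1,63,0,0,0,0,-1,63,0,0,0]' ; python3 -m pendant '[0,0,0,0,0,0,0,0,0,0,0,0,0,0,0,0,0,0,0,0,0,0,0,0,0,0,0,0,0,0,0,0,0,0,0,0,0,0,0,0,0,0]' 0.75 20; python3 - <<'E'
from h import *
print(r.sense()["grip_width"],r.sense()["joint_positions"])
snap("scene","b")
E
```

```text
clock: 2.78
eef_pos: [443.5, -266.5, 66.3]
orientation: [-0.001, 0.189, 0.982, 0.001]
ft_force: [-0.5, 0.0, 1.3]
grip_width: 85.2
grip_force: 0.0
clock: 3.65
eef_pos: [444.6, -268.0, 67.5]
orientation: [0.001, 0.19, 0.982, -0.0]
ft_force: [-0.1, 1.2, 6.0]
grip_width: 24.7
grip_force: 19.9
24.72775587592056 [-6.32196000e-01  5.31053729e-01  1.85676392e+00  2.51579510e-04
  7.52571540e-01 -1.82127284e+00]
```

```bash
python3 -m pendant '[0,0,0,0,0,0,0,0,0,0,0,0,0,0,0,0,0,0,0,0,0,0,0,10,0,0,0,0,0,20,0,0,0,0,0,30,0,0,0,0,0,40,0,0,0,0,0,50,0,0,0,0,0,60,0,0,0,0,0,70]' 0; python3 -m pendant '[0,0,0,0,0,10,0,0,0,0,0,20,0,0,0,0,0,20,0,0,0,0,0,20]';python3 -m pendant '[0,0,0,0,0,0,0,0,0,0,0,0,0,0,0,0,0,0,0,0,0,0,0,0,0,0,0,0,0,0,0,0,0,0,0,0,0,0,0,0,0,0]' 0.75 30; python3 -m pendant '[0,0,-20,0,0,0,0,0,-45,0,0,0,0,0,-70,0,0,0,0,0,-70,0,0,0]' 0.75 60; python3 - <<'E'
from h import *
p,d=snap("scene","c"); crop(p,220,130,360,235,5,"pics/sc.png")
to([426,-79.5,140],-22)
E
```

```text
clock: 4.95
eef_pos: [444.1, -267.8, 66.8]
orientation: [-0.0, 0.721, 0.693, -0.0]
ft_force: [-0.2, -0.3, -0.1]
grip_width: 85.3
grip_force: 0.0
clock: 5.45
eef_pos: [444.2, -267.8, 66.9]
orientation: [-0.0, 0.827, 0.562, -0.0]
ft_force: [0.2, -0.3, -0.6]
grip_width: 85.3
grip_force: 0.0
clock: 6.32
eef_pos: [444.1, -267.8, 67.0]
orientation: [0.0, 0.828, 0.56, -0.0]
ft_force: [-1.4, 0.6, 4.8]
grip_width: 24.3
grip_force: 29.4
clock: 6.82
eef_pos: [444.9, -268.3, 138.1]
orientation: [0.001, 0.828, 0.56, 0.001]
ft_force: [0.2, -0.1, -0.5]
grip_width: 23.6
grip_force: 42.4
to [426.  -79.5 140. ] shift [168.  -87.2  -3.2] turn [0.1 0.  0.1] yaw now -21.9
```

View pics/sc.png

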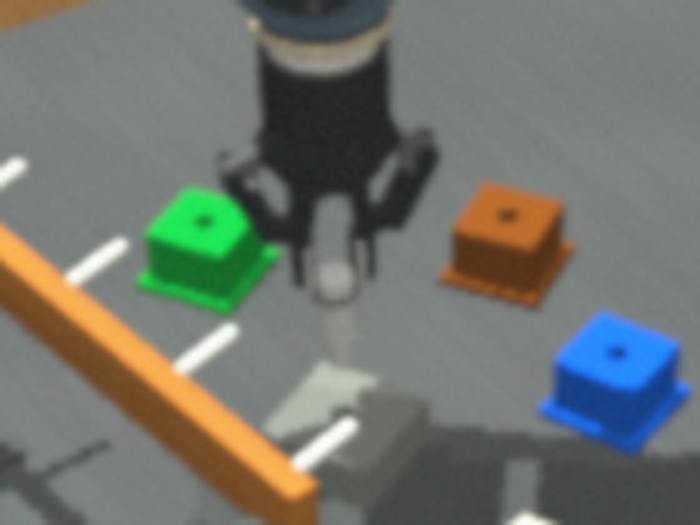

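The scene crop shows the pin held upright between the fingers at crop (335,280), clear of the stand. Next it goes over the hole.

```bash
python3 -m pendant '[42,-22,0,0,0,0,84,-44,0,0,0,0,126,-66,0,0,0,0,168,-87,0,0,0,0,168,-87,12,0,0,0,168,-87,24,0,0,0,168,-87,24,0,0,0,168,-87,24,0,0,0]'; python3 - <<'E'
from h import *
p,d=snap("scene","d"); C=cloud("scene",d)
g=p.astype(int)
a=np.load("scene0.npz"); q=a["p"]; D=cloud("scene",a["d"])
m=(q.min(-1)>150)&(np.hypot(D[...,0]-426,D[...,1]+80)<60)&(abs(D[...,2]-45)<5)
cs,_=cv2.findContours(m.astype(np.uint8),0,cv2.CHAIN_APPROX_NONE); c=max(cs,key=len); print(cv2.minAreaRect(plane("scene",c[:,0],45)[:,:2].astype(np.float32)))
# shank in hand
f,cx,cy,E=cal("scene")
crop(p,270,180,370,255,8,"pics/sd.png")
to([426,-79.8,112],-22)
E
```

```text
clock: 7.88
eef_pos: [426.1, -80.2, 112.7]
orientation: [-0.0, 0.829, 0.56, -0.0]
ft_force: [-0.5, 0.6, -0.5]
grip_width: 23.2
grip_force: 58.9
((429.0910949707031, -76.2099380493164), (64.4951400756836, 64.34716033935547), 17.63265037536621)
to [426.  -79.8 112. ] shift [ 0.2 -0.3  0.9] turn [0.  0.  0.1] yaw now -21.9
```

View pics/sd.png

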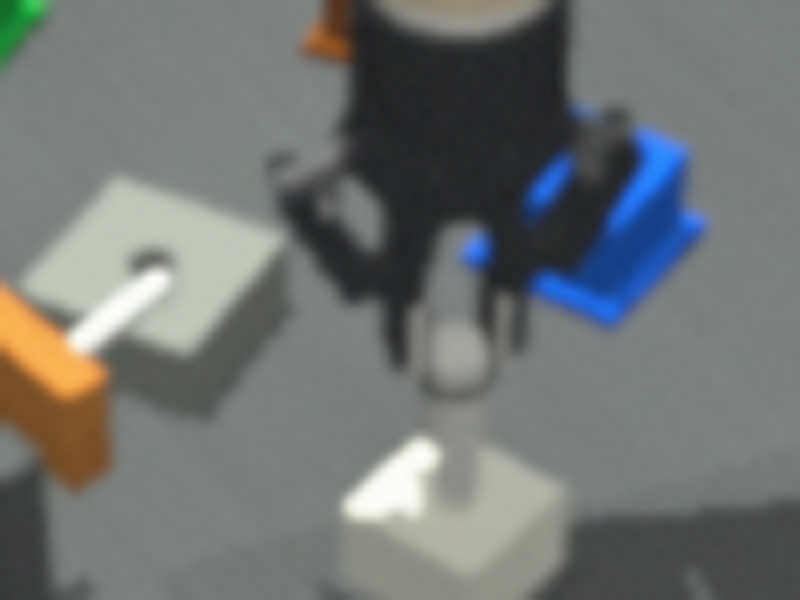

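The scene crop shows the shank's tip at crop (460,508), just above the middle of the block face at about (456,500). Descending.

```bash
python3 -m pendant '[0.2,-0.3,4,0,0,0,0.2,-0.3,7,0,0,0,0.2,-0.3,9,0,0,0,0.2,-0.3,10,0,0,0]'; python3 - <<'E'
from h import *
s=r.sense(); print(s["ft_force"],s["ft_torque"],s["eef_pos"])
E
```

```text
clock: 8.43
eef_pos: [426.1, -79.3, 102.9]
orientation: [0.0, 0.828, 0.56, 0.0]
ft_force: [0.4, -0.8, 1.3]
grip_width: 22.8
grip_force: 59.1
[ 0.42827587 -0.7666561   1.31693408] [-0.25842524 -0.16339082  0.01563357] [426.10477019 -79.31383425 102.8922486 ]
```

```bash
python3 -m pendant '[0,0,2,0,0,0,0,0,4,0,0,0,0,0,6,0,0,0,0,0,6,0,0,0]'
```

```text
clock: 8.93
eef_pos: [425.9, -79.2, 96.7]
orientation: [0.0, 0.828, 0.56, -0.0]
ft_force: [1.2, -0.7, -2.2]
grip_width: 22.9
grip_force: 58.9
```

```bash
python3 -m pendant '[0,0,4,0,0,0,0,0,8,0,0,0,0,0,12,0,0,0,0,0,16,0,0,0,0,0,18,0,0,0,0,0,18,0,0,0]'
```

```text
clock: 9.68
eef_pos: [425.8, -79.2, 78.7]
orientation: [-0.0, 0.828, 0.56, -0.0]
ft_force: [2.0, -1.4, -3.0]
grip_width: 22.7
grip_force: 58.9
```

```bash
python3 -m pendant '[0,0,1,0,0,0,0,0,2,0,0,0,0,0,3,0,0,0,0,0,4,0,0,0,0,0,4,0,0,0]'; python3 - <<'E'
from h import *
p,d=snap("scene","e"); crop(p,270,180,370,255,8,"pics/se.png")
E
```

```text
clock: 10.3
eef_pos: [426.1, -79.4, 77.6]
orientation: [0.0, 0.828, 0.56, 0.0]
ft_force: [-15.0, -0.2, 53.7]
grip_width: 22.8
grip_force: 65.0
```

View pics/se.png

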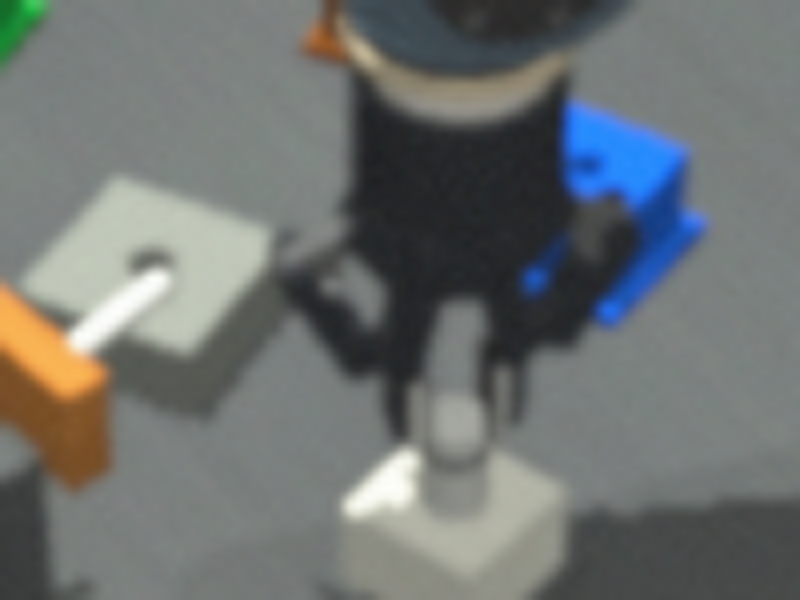

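The scene crop shows the handle seated on the block's top at crop (455,500). With 54 N at the predicted height, the pin is home, so I'll release it.

```bash
python3 -m pendant '[0,0,-3,0,0,0,0,0,-3,0,0,0,0,0,-3,0,0,0,0,0,-3,0,0,0,0,0,-40,0,0,0,0,0,-90,0,0,0,0,0,-130,0,0,0,0,0,-130,0,0,0]' 0; python3 - <<'E'
from h import *
p,d=snap("top","f"); C=cloud("top",d)
for Q,n in ((C,"top"),(cloud("scene",snap("scene","f")[1]),"scene")):
    m=(np.hypot(Q[...,0]-426,Q[...,1]+79)<25)&(Q[...,2]>60)&(Q[...,2]<110); q=Q[m]; print(n,m.sum(),np.percentile(q,[5,50,95],axis=0).round(1).tolist() if m.sum() else "")
to([473,236,230],98.5)
# housing corners by light plate edges
g=p.astype(int).min(-1); Z=C[...,2]
m=((g>125)&(Z>66)&(Z<88)&(C[...,1]>60)&(C[...,1]<330)&(C[...,0]>390)&(C[...,0]<680)).astype(np.uint8)
cs,_=cv2.findContours(m,0,cv2.CHAIN_APPROX_NONE); c=max(cs,key=cv2.contourArea); q=plane("top",c[:,0],75)[:,:2]
th=np.radians(8.5)
for it in range(3):
    ex=np.array([np.cos(th),np.sin(th)]); ey=np.array([-ex[1],ex[0]]); a=q@ex;b=q@ey
    L,H=np.percentile(a,1.5),np.percentile(a,98.5); Bl=np.percentile(b,1.5)
    k=[np.polyfit(b[s],a[s],1)[0] for s in (abs(a-L)<4,abs(a-H)<4)]; s=abs(b-Bl)<4; k2=np.polyfit(a[s],b[s],1)[0]
    print(np.degrees(th),L,H,H-L,Bl,np.percentile(b,98.5)-Bl,k,k2); th-=np.mean(k+[-k2])
for x in(47,-47):
  for y in(55,-55): print(x,y,(ex*((L+H)/2+x)+ey*(Bl-1+115+y)).round(1))
E
```

```text
clock: 11.35
eef_pos: [427.0, -79.5, 207.1]
orientation: [0.002, 0.828, 0.56, 0.002]
ft_force: [-0.6, -0.1, -0.2]
grip_width: 85.6
grip_force: 0.0
top 0 
scene 98 [[420.4, -87.3, 62.4], [432.0, -72.6, 82.1], [440.9, -65.2, 90.9]]
to [473 236 230] shift [310.1 -73.4 -25.6] turn [-0.   0.  59.6] yaw now -21.9
8.5 450.23984783219186 649.9497968847661 199.70994905257425 -6.146236811568723 229.68414850742508 [np.float64(-0.00022947851531525228), np.float64(-0.00287057411326266)] 0.002007214898976955
8.59754162472437 450.42553432173435 650.1400993746313 199.71456505289694 -7.063514847157795 229.68608200548033 [np.float64(0.0014727483626962642), np.float64(-0.0011683818708434033)] 0.0003050667400335964
8.597554998479493 450.4255723190596 650.1401349510057 199.71456263194614 -7.063661169226106 229.68609072992902 [np.float64(0.001472981752292593), np.float64(-0.001168148487044398)] 0.00030483336193553375
47 55 [566.4 249.4]
47 -55 [582.8 140.6]
-47 55 [473.4 235.4]
-47 -55 [489.9 126.6]
```

The housing fits at 200 × 230 mm with yaw 8.6°. First cartridge is at (490,127).

```bash
python3 - <<'E'
from h import *
to([489.9,126.6,175],98.6)
E
python3 -m pendant '[35,-10,0,0,0,0,60,-5,0,0,0,10,90,0,0,0,0,20,120,5,0,0,0,30,150,10,0,0,0,40,180,18,0,0,0,50,210,18,0,0,0,60,210,18,0,0,0,60,210,18,0,0,0,60]'; python3 - <<'E'
from h import *
to([489.9,126.6,175],98.6)
to([489.9,126.6,118],98.6)
E
```

```text
to [489.9 126.6 175. ] shift [214.8 -16.9  29.4] turn [-0.   0.  59.5] yaw now -21.9
clock: 12.58
eef_pos: [520.0, 108.5, 203.7]
orientation: [0.0, 0.997, 0.072, -0.001]
ft_force: [0.0, -0.0, 1.0]
grip_width: 85.4
grip_force: 0.0
to [489.9 126.6 175. ] shift [-27.2 -22.2  28.7] turn [ 0.   0.1 -0.3] yaw now -81.7
to [489.9 126.6 118. ] shift [-27.  -22.2  85.7] turn [ 0.   0.1 -0.3] yaw now -81.7
```

```bash
python3 -m pendant '[-27,-22,10,0,0,0,-27,-22,28,0,0,0,-27,-22,28,0,0,0,-27,-22,55,0,0,0,-27,-22,85,0,0,0,-27,-22,85,0,0,0,-27,-22,85,0,0,0]'; python3 - <<'E'
from h import *
to([489.9,126.6,118],98.6)
p,d=snap("scene","g"); crop(p,300,250,420,340,6,"pics/sg.png")
E
```

```text
clock: 13.45
eef_pos: [491.7, 126.7, 121.1]
orientation: [-0.0, 0.997, 0.071, 0.001]
ft_force: [0.3, 0.4, 0.3]
grip_width: 85.0
grip_force: 0.0
to [489.9 126.6 118. ] shift [-1.8 -0.1  3.1] turn [ 0.  -0.1 -0.5] yaw now -81.9
```

View pics/sg.png

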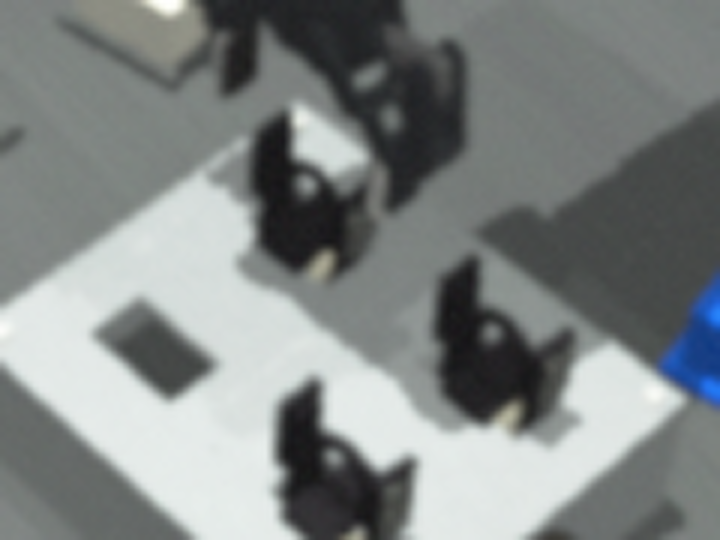

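The scene crop shows the fingers straddling the tabs of the far cartridge at crop (310,200). I'll close.

```bash
python3 -m pendant '[-1,0,2,0,0,0,-1,0,2,0,0,0,-1,0,2,0,0,0,-1,0,2,0,0,0,-1,0,2,0,0,0,-1,0,2,0,0,0,-1,0,2,0,0,0,-1,0,2,0,0,0]' 0.6 60
```

```text
clock: 14.5
eef_pos: [490.9, 127.5, 120.5]
orientation: [-0.0, 0.997, 0.071, 0.002]
ft_force: [-8.1, 2.5, 28.4]
grip_width: 37.2
grip_force: 57.7
```

```bash
python3 - <<'E'
from h import *
p,d=snap("scene","h"); crop(p,310,240,390,300,10,"pics/sh.png")
s=r.sense(); print(s["grip_width"],s["grip_force"],s["ft_force"],s["ft_torque"])
E
```

```text
37.415621541117 57.708561283070594 [-7.9848124   3.01466489 29.02520483] [0.41117082 1.46766244 0.04564228]
```

View pics/sh.png

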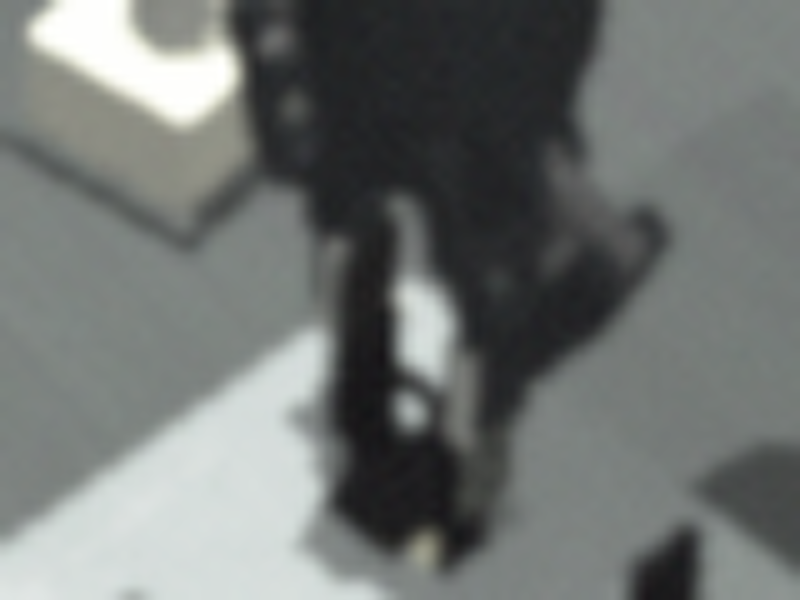

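```bash
python3 - <<'E'
from h import *
th=np.radians(8.6); ex=np.array([np.cos(th),np.sin(th)]); ey=np.array([-ex[1],ex[0]]); c=np.array([489.9,126.6])
f=lambda n,x,y,z: print(n,((proj("scene",np.r_[c+ex*x+ey*y,z])[0]-[310,240])*10).round(0))
for sx in(11,-11):
    for y in (-29,-24,24,29):
        for z in(87,127): f(("tab",sx,y,z),sx,y,z)
f("tiptcp",0,0,95); f("looptop",0,0,120); f("flange",22,13,81)
to([489.9,126.6,118],98.6)
E
```

```text
('tab', 11, -29, 87) [304. 409.]
('tab', 11, -29, 127) [309. 308.]
('tab', 11, -24, 87) [317. 420.]
('tab', 11, -24, 127) [322. 319.]
('tab', 11, 24, 87) [446. 524.]
('tab', 11, 24, 127) [455. 423.]
('tab', 11, 29, 87) [460. 535.]
('tab', 11, 29, 127) [469. 434.]
('tab', -11, -29, 87) [363. 367.]
('tab', -11, -29, 127) [369. 266.]
('tab', -11, -24, 87) [376. 378.]
('tab', -11, -24, 127) [383. 277.]
('tab', -11, 24, 87) [505. 480.]
('tab', -11, 24, 127) [515. 379.]
('tab', -11, 29, 87) [519. 491.]
('tab', -11, 29, 127) [529. 390.]
tiptcp [412. 430.]
looptop [417. 367.]
flange [385. 536.]
to [489.9 126.6 118. ] shift [-1.1  0.8  2.5] turn [-0.  -0.2 -0.5] yaw now -81.9
```

```bash
python3 - <<'E'
from h import *
p,d=snap("scene","i"); C=cloud("scene",d)
th=np.radians(8.6); ex=np.array([np.cos(th),np.sin(th)]); ey=np.array([-ex[1],ex[0]]); c=np.array([489.9,126.6])
X=(C[...,:2]-c)@ex; Y=(C[...,:2]-c)@ey; Z=C[...,2]
for v in range(262,300,2):
    print(v,[(u,int(X[v,u]),int(Y[v,u]),int(Z[v,u])) for u in range(340,364,2) if abs(X[v,u])<40 and abs(Y[v,u])<60])
E
```

```text
262 [(342, 15, -22, 169), (344, 11, -19, 168), (346, 1, -21, 159), (348, -3, -19, 158), (352, 19, 14, 201), (354, 19, 20, 205), (356, 16, 25, 207), (358, 11, 26, 204), (360, -4, 20, 188), (362, -5, 25, 192)]
264 [(342, 12, -24, 157), (344, 9, -20, 158), (346, 5, -17, 157), (348, -3, -18, 150), (352, 19, 15, 194), (354, 20, 22, 201), (356, 17, 25, 201), (358, 7, 24, 192), (360, 3, 27, 192), (362, -3, 27, 186)]
266 [(342, 15, -21, 155), (344, 11, -18, 153), (346, 3, -18, 148), (348, -3, -18, 143), (352, 20, 16, 189), (354, 18, 21, 191), (356, 14, 24, 191), (358, 12, 28, 192), (360, 4, 28, 186), (362, -7, 24, 175)]
268 [(342, 11, -25, 141), (344, 9, -19, 144), (346, 5, -16, 143), (348, -4, -18, 134), (354, 14, 18, 178), (356, 14, 24, 183), (358, 11, 28, 184), (360, -1, 23, 171), (362, -2, 29, 175)]
270 [(342, 12, -24, 134), (344, 10, -19, 137), (346, 2, -18, 132), (348, -4, -18, 126), (350, -39, -43, 80), (356, 14, 25, 177), (358, 13, 30, 181), (360, 4, 29, 173), (362, 0, 32, 172)]
272 [(342, 12, -23, 127), (344, 8, -20, 127), (346, 2, -18, 124), (348, -3, -16, 122), (350, -38, -41, 74)
[... 2366 characters left out ...]
6, 0, 19, 75), (358, -9, 17, 65), (362, -10, 31, 77)]
294 [(340, 34, -5, 72), (342, 31, -1, 74), (344, 29, 4, 77), (346, 26, 7, 78), (348, 23, 12, 80), (350, 17, 13, 76), (352, 11, 15, 73), (354, 9, 20, 75), (356, 1, 20, 68), (358, 2, 28, 78), (360, -2, 30, 75), (362, -5, 35, 77)]
296 [(342, 35, 2, 72), (344, 31, 6, 72), (346, 28, 10, 73), (348, 25, 15, 76), (350, 20, 17, 73), (352, 14, 18, 70), (354, 11, 22, 71), (356, 9, 28, 74), (358, 6, 32, 76), (360, 1, 34, 73), (362, -1, 39, 75)]
298 [(342, 39, 6, 71), (344, 37, 12, 75), (346, 34, 16, 76), (348, 28, 18, 73), (350, 24, 21, 73), (352, 21, 25, 74), (354, 16, 28, 72), (356, 14, 33, 75), (358, 8, 35, 72), (360, 5, 39, 72), (362, 2, 43, 74)]
```

```bash
python3 -m pendant '[0,0,0,0,0,0,0,0,-3,0,0,0,0,0,-5,0,0,0,0,0,-5,0,0,0,0,0,-5,0,0,0,0,0,-5,0,0,0]' 0; python3 - <<'E'
from h import *
p,d=snap("scene","j"); C=cloud("scene",d)
th=np.radians(8.6); ex=np.array([np.cos(th),np.sin(th)]); ey=np.array([-ex[1],ex[0]]); c=np.array([489.9,126.6])
X=(C[...,:2]-c)@ex; Y=(C[...,:2]-c)@ey; Z=C[...,2]
print(pose()[0])
for y0,y1 in((33,62),(-62,-33)):
    m=(abs(X)<22)&(Y>y0)&(Y<y1)&(Z>84); zz=np.sort(Z[m]); print(m.sum(),zz[:12].round(0),X[m][np.argsort(Z[m])][:12].round(0),Y[m][np.argsort(Z[m])][:12].round(0))
m=(abs(X)<15)&(abs(Y)<33)&(Z>84); print("filter",np.percentile(X[m&(Z<125)],[2,98]),np.percentile(Y[m&(Z<125)],[2,98]))
crop(p,310,240,390,300,10,"pics/sj.png")
E
```

```text
clock: 15.35
eef_pos: [489.9, 126.8, 122.8]
orientation: [0.0, 0.997, 0.071, -0.0]
ft_force: [0.3, 0.2, -0.6]
grip_width: 85.1
grip_force: 0.0
[489.92088715 126.8035369  122.80463935]
809 [136. 140. 140. 142. 143. 143. 144. 145. 146. 146. 146. 147.] [ 9.  8. 12. 11.  7.  8. 14. 12.  4.  7. -4. 12.] [48. 49. 47. 49. 49. 53. 45. 43. 55. 48. 55. 49.]
536 [132. 136. 137. 137. 139. 139. 139. 141. 141. 141. 143. 143.] [ 5. -7.  5. 11. -8.  3.  1. -2.  7.  9. 10. 12.] [-46. -44. -43. -48. -45. -45. -43. -42. -45. -42. -46. -47.]
filter [-8.22873025 12.91666342] [-27.05627147  31.60176491]
```

View pics/sj.png

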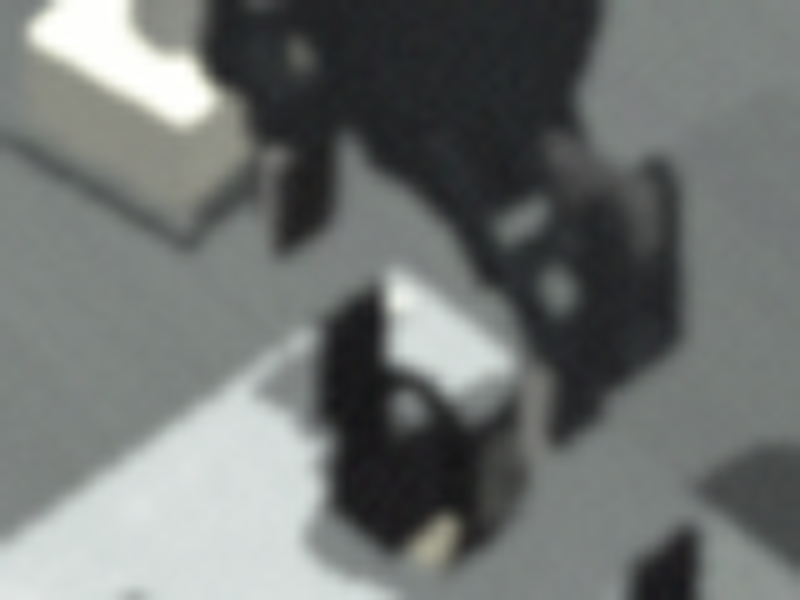

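The scene crop shows the cartridge intact and still seated at crop (400,420). The open fingertips are at z≈137 with the TCP at 123, just above the tabs, so the tips sit about 25 mm farther back than specified. I'll lower in steps with a force check.

```bash
python3 -m pendant '[0,0,8,0,0,0,0,0,16,0,0,0,0,0,20,0,0,0,0,0,20,0,0,0]'; python3 -m pendant '[0,0,4,0,0,0,0,0,8,0,0,0,0,0,11,0,0,0,0,0,11,0,0,0]';python3 - <<'E'
from h import *
p,d=snap("scene","k"); C=cloud("scene",d)
th=np.radians(8.6); ex=np.array([np.cos(th),np.sin(th)]); ey=np.array([-ex[1],ex[0]]); c=np.array([489.9,126.6])
X=(C[...,:2]-c)@ex; Y=(C[...,:2]-c)@ey; Z=C[...,2]
for y0,y1 in((36,62),(-62,-36)):
    m=(abs(X)<22)&(Y>y0)&(Y<y1)&(Z>84); zz=np.sort(Z[m]); print(m.sum(),zz[:12].round(0))
E
```

```text
clock: 15.9
eef_pos: [489.8, 126.8, 102.5]
orientation: [0.0, 0.997, 0.071, -0.0]
ft_force: [-0.5, 0.4, -0.5]
grip_width: 85.3
grip_force: 0.0
clock: 16.4
eef_pos: [489.8, 126.8, 91.6]
orientation: [0.0, 0.997, 0.071, -0.0]
ft_force: [-0.2, 0.4, -0.0]
grip_width: 85.4
grip_force: 0.0
671 [105. 106. 107. 110. 110. 111. 111. 113. 113. 114. 115. 115.]
515 [103. 105. 106. 107. 107. 107. 108. 109. 110. 111. 111. 111.]
```

```bash
python3 -m pendant '[0,0,0,0,0,0,0,0,0,0,0,0,0,0,0,0,0,0,0,0,0,0,0,0,0,0,0,0,0,0,0,0,0,0,0,0,0,0,0,0,0,0]' 0.6 70
```

```text
clock: 17.32
eef_pos: [490.6, 127.2, 94.1]
orientation: [-0.0, 0.997, 0.071, 0.001]
ft_force: [-8.2, 0.2, 29.8]
grip_width: 39.6
grip_force: 67.8
```

```bash
python3 -m pendant '[0,0,-3,0,0,0,0,0,-6,0,0,0,0,0,-10,0,0,0,0,0,-14,0,0,0,0,0,-14,0,0,0]'; python3 - <<'E'
from h import *
p,d=snap("scene","l"); crop(p,310,230,400,298,8,"pics/sl.png")
E
```

```text
clock: 17.95
eef_pos: [490.1, 126.8, 106.2]
orientation: [-0.0, 0.997, 0.071, 0.0]
ft_force: [0.5, 0.0, -1.3]
grip_width: 39.1
grip_force: 70.6
```

View pics/sl.png

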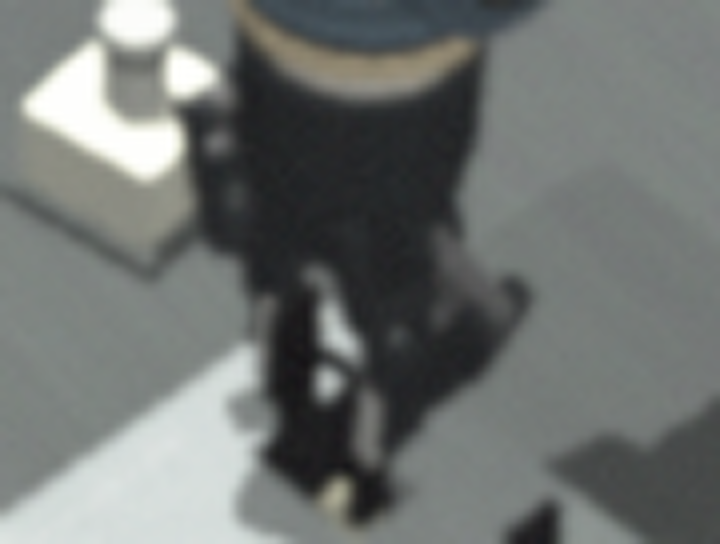

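The scene crop shows the pin seated in the block at crop (135,60) and the first cartridge between the fingers. The wrist reads only its weight, so it is free. Lifting out.

```bash
python3 -m pendant '[0,0,-20,0,0,0,0,0,-40,0,0,0,0,0,-60,0,0,0,0,0,-80,0,0,0,0,0,-95,0,0,0,0,0,-95,0,0,0,0,0,-95,0,0,0]'; python3 - <<'E'
from h import *
p,d=snap("scene","m"); C=cloud("scene",d); P,_=pose(); print(P)
th=np.radians(8.6); ex=np.array([np.cos(th),np.sin(th)]); ey=np.array([-ex[1],ex[0]])
X=(C[...,:2]-P[:2])@ex; Y=(C[...,:2]-P[:2])@ey; Z=C[...,2]
m=(abs(X)<30)&(abs(Y)<35)&(Z>85)
for z in range(100,250,6):
    k=m&(abs(Z-z)<3); print(z,k.sum(),np.percentile(X[k],[5,95]).round(0),np.percentile(Y[k],[5,95]).round(0)) if k.sum()>2 else 0
# pegs from original scene+top
a=np.load("top0.npz"); q,dd=a["p"],a["d"]; T=cloud("top",dd); g=q.astype(int).min(-1)
a=np.load("scene0.npz"); qs=a["p"]; S=cloud("scene",a["d"]); gs=qs.astype(int).min(-1)
th=np.radians(7.66); ex=np.array([np.cos(th),np.sin(th)]); ey=np.array([-ex[1],ex[0]]); c=np.array([623.3,-232.6])
for T_,G in((T,g),(S,gs)):
    x=(T_[...,:2]-c)@ex; y=(T_[...,:2]-c)@ey
    for yk in(157.5,52.5,-52.5,-157.5):
        k=(abs(y-yk)<14)&(x<-12)&(x>-75)&(T_[...,2]>180)&(T_[...,2]<225)&(G>120)
        print(yk,k.sum(),np.percentile(x[k],[1,99]).round(1),(y[k].mean()-yk).round(1),np.polyfit(x[k],y[k],1)[0].round(3),np.polyfit(x[k],T_[...,2][k],1).round(2))
crop(p,300,170,420,260,6,"pics/sm.png")
E
```

```text
clock: 18.88
eef_pos: [489.6, 126.7, 200.2]
orientation: [0.0, 0.997, 0.071, -0.001]
ft_force: [0.1, -0.5, -2.0]
grip_width: 39.0
grip_force: 71.1
[489.55519758 126.7340629  200.05977292]
124 12 [-6. 15.] [-14.  14.]
130 26 [-10.  16.] [-13.  15.]
136 22 [-11.  15.] [-9. 15.]
142 23 [-10.  16.] [-11.  15.]
148 28 [-4. 15.] [-13.  15.]
154 11 [-3. 16.] [-12.  15.]
160 23 [ 8. 16.] [-10.  15.]
166 23 [-3. 16.] [-14.  22.]
172 24 [-7. 16.] [10. 23.]
178 16 [-4. 16.] [-10.  19.]
184 82 [-11.  23.] [-14.  18.]
190 56 [-9. 21.] [-17.  15.]
196 17 [-7. 11.] [-20.  22.]
202 13 [ 4. 12.] [-23.  25.]
208 27 [ 2. 13.] [-25.  29.]
214 31 [-2. 13.] [-24.  32.]
220 45 [-1. 12.] [-25.  33.]
226 47 [-6. 13.] [-25.  32.]
232 39 [-8. 13.] [-26.  33.]
238 20 [-8. 13.] [-26.  31.]
244 23 [-3. 15.] [-27.  31.]
157.5 93 [-61.8 -13.9] -0.5 0.004 [-1.800e-01  1.986e+02]
52.5 95 [-60.7 -12.7] -0.2 -0.012 [ -0.21 197.51]
-52.5 92 [-61.7 -12.4] 0.1 0.001 [-1.7000e-01  1.9955e+02]
-157.5 91 [-61.4 -13. ] 0.2 0.003 [ -0.2  198.33]
157.5 52 [-58.3 -19.5] 1.5 0.024 [-1.4000e-01  1.9894e+02]
52.5 50 [-60.4 -19.9] 1.7 0.009 [-1.8000e-01  1.9753e+02]
-52.5 47 [-58.5 -19.5] 2.2 0.032 [-1.6000e-01  1.9835e+02]
-157.5 44 [-57.8 -20.6] 1.9 -0.023 [ -0.2  196.54]
```

View pics/sm.png

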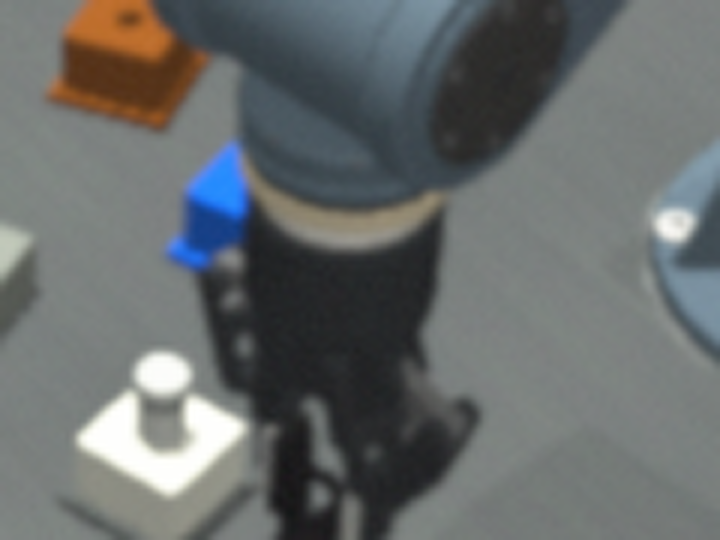

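The crop shows the pin upright and seated at crop (160,400), with the cartridge hanging from the gripper. The pegs match the rack model to within about 1 mm, and the loop's eye sits about 15 mm above the TCP.

```bash
cat >> h.py <<'E'
def rack(x,y):
    t=np.radians(7.66); return np.array([623.3,-232.6])+x*np.array([np.cos(t),np.sin(t)])+y*np.array([-np.sin(t),np.cos(t)])
E
python3 - <<'E'
from h import *
to([465,0,197],-82.3); to(np.r_[rack(-105,-157.5),195],-82.3)
E
```

```text
to [465   0 197] shift [-42.2 122.    3.1] turn [0.  0.1 0.4] yaw now -81.9
to [ 540.2 -402.7  195. ] shift [-24.6 531.3   5.1] turn [0.  0.1 0.4] yaw now -81.9
```

```bash
python3 -m pendant '[-20,40,0,0,0,0.4,-42,90,2,0,0,0.4,-50,145,4,0,0,0.4,-50,200,5,0,0,0.4,-50,255,5,0,0,0.4,-50,310,5,0,0,0.4,-48,365,5,0,0,0.4,-45,420,5,0,0,0.4,-40,475,5,0,0,0.4,-30,525,5,0,0,0.4]'; python3 -m pendant '[4,5,0,0,0,0,6,6,0,0,0,0,6,6,0,0,0,0]'; python3 - <<'E'
from h import *
to(np.r_[rack(-105,-157.5),195],-82.3)
to(np.r_[rack(-31,-157.5),195],-82.3)
p,d=snap("scene","n"); crop(p,170,130,290,220,6,"pics/sn.png")
C=cloud("scene",d); P,_=pose(); t=np.radians(7.66); ex=np.array([np.cos(t),np.sin(t)]); ey=np.array([-ex[1],ex[0]])
X=(C[...,:2]-P[:2])@ex; Y=(C[...,:2]-P[:2])@ey; Z=C[...,2]; m=(abs(X)<26)&(abs(Y)<30)&(Z>95)
for z in range(100,210,8):
    k=m&(abs(Z-z)<4); print(z,k.sum(),np.percentile(X[k],[5,95]).round(0),np.percentile(Y[k],[5,95]).round(0)) if k.sum()>2 else 0
E
```

```text
clock: 20.18
eef_pos: [534.2, -399.0, 194.8]
orientation: [-0.0, 0.998, 0.067, -0.001]
ft_force: [0.7, 1.1, -0.9]
grip_width: 38.9
grip_force: 71.1
clock: 20.55
eef_pos: [541.2, -401.2, 195.7]
orientation: [-0.0, 0.998, 0.068, -0.0]
ft_force: [-0.3, 0.5, -0.0]
grip_width: 38.8
grip_force: 71.1
to [ 540.2 -402.7  195. ] shift [-1.2  1.4  0.7] turn [-0.   0.   0.1] yaw now -82.2
to [ 613.6 -392.8  195. ] shift [72.8  1.5  0.6] turn [-0.   0.   0.1] yaw now -82.2
124 10 [13. 17.] [-15.   6.]
132 20 [-10.  16.] [-11.  15.]
140 15 [-9. 16.] [-4. 17.]
148 31 [-12.  18.] [-8. 15.]
156 19 [-5. 18.] [-6. 21.]
164 26 [-8. 17.] [-9. 22.]
172 25 [-13.  18.] [ 9. 19.]
180 60 [-16.  23.] [-15.  19.]
188 22 [-4. 17.] [-19.  25.]
196 25 [-5. 14.] [-20.  27.]
204 21 [ 2. 13.] [-27.  29.]
```

View pics/sn.png

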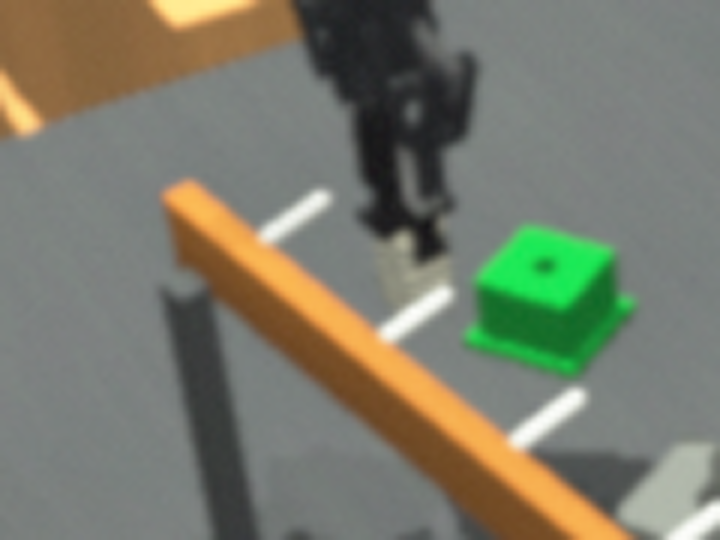

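The scene crop shows the cartridge upright in front of peg 3, whose tip is at crop (325,195), with the loop opening facing it. I'll slide it on with force checks.

```bash
python3 -m pendant '[10,1.5,0.5,0,0,0,20,1.5,0.5,0,0,0,30,1.5,0.5,0,0,0,38,1.5,0.5,0,0,0,46,1.5,0.5,0,0,0,50,1.5,0.5,0,0,0]'; python3 -m pendant '[6,0,0,0,0,0,12,0,0,0,0,0,18,0,0,0,0,0,22,0,0,0,0,0,22,0,0,0,0,0]'; python3 -m pendant '[0,0,4,0,0,0,0,0,7,0,0,0,0,0,9,0,0,0,0,0,9,0,0,0]'
```

```text
clock: 21.35
eef_pos: [591.4, -396.9, 195.3]
orientation: [-0.0, 0.998, 0.067, -0.0]
ft_force: [0.1, -0.1, -1.2]
grip_width: 38.9
grip_force: 71.1
clock: 21.98
eef_pos: [613.0, -394.0, 195.3]
orientation: [0.0, 0.998, 0.067, -0.0]
ft_force: [0.2, 0.4, -1.2]
grip_width: 38.9
grip_force: 71.1
clock: 22.48
eef_pos: [612.7, -394.3, 187.4]
orientation: [0.0, 0.998, 0.067, 0.0]
ft_force: [-3.3, 1.5, 6.2]
grip_width: 38.9
grip_force: 72.0
```

```bash
python3 -m pendant '[0,0,0,0,0,0,0,0,0,0,0,0,0,0,0,0,0,0,0,0,0,0,0,0,0,0,-20,0,0,0,0,0,-50,0,0,0,0,0,-80,0,0,0,-20,0,-100,0,0,0,-60,0,-100,0,0,0,-100,0,-100,0,0,0]' 0; python3 - <<'E'
from h import *
p,d=snap("top","o"); q,e=snap("scene","o"); S=cloud("scene",e)
c=rack(-31,-157.5); X=S[...,0]-c[0]; Y=S[...,1]-c[1]; m=(abs(X)<35)&(abs(Y)<35)&(S[...,2]>60)&(S[...,2]<215); print(m.sum(),np.percentile(S[m],[1,50,99],axis=0).round(0).tolist())
a=cv2.resize(q[140:230,180:300,::-1],(396,297)); b=cv2.resize(p[150:300,320:520,::-1],(396,297)); cv2.imwrite("pics/o2.png",np.hstack([a,b]))
to([473.4,235.4,170],98.6)
E
```

```text
clock: 23.72
eef_pos: [512.8, -407.7, 288.2]
orientation: [0.001, 0.998, 0.068, 0.001]
ft_force: [0.5, -0.3, -0.8]
grip_width: 85.4
grip_force: 0.0
169 [[587.0, -423.0, 111.0], [616.0, -389.0, 202.0], [629.0, -361.0, 214.0]]
to [473.4 235.4 170. ] shift [  47.7 -643.3  117.7] turn [ 0.1 -0.  -1. ] yaw now -82.4
```

View pics/o2.png

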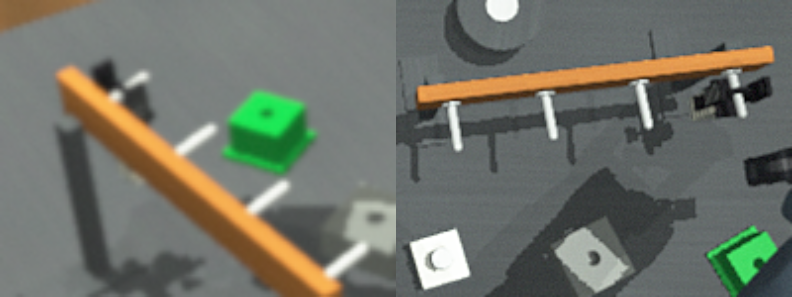

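The two crops show the first cartridge hanging on peg 3, at (735,95) in the top half, and the pin seated in the block at (440,258). That was my 14th and last picture, so from here I rely on numbers. Next is the cartridge at (473,235).

```bash
python3 -m pendant '[0,-40,0,0,0,0,5,-95,0,0,0,0,10,-155,0,0,0,0,15,-215,0,0,0,0,20,-275,0,0,0,0,25,-335,0,0,0,0,30,-395,0,0,0,0,35,-455,0,0,0,0,40,-515,0,0,0,-1,45,-575,0,0,0,-1]'; python3 -m pendant '[1,-40,20,0,0,0,3,-68,60,0,0,0,3,-68,100,0,0,0,3,-68,115,0,0,0,3,-68,115,0,0,0]'; python3 - <<'E'
from h import *
to([473.4,235.4,170],98.6); to([473.4,235.4,91.6],98.6)
E
```

```text
clock: 25.08
eef_pos: [481.1, 170.7, 288.0]
orientation: [-0.0, 0.997, 0.076, 0.001]
ft_force: [0.8, 0.2, -0.2]
grip_width: 85.2
grip_force: 0.0
clock: 25.7
eef_pos: [474.0, 236.0, 171.9]
orientation: [0.0, 0.997, 0.076, -0.0]
ft_force: [0.4, -0.7, 0.7]
grip_width: 85.1
grip_force: 0.0
to [473.4 235.4 170. ] shift [-0.7  0.5  1.9] turn [0.  0.  0.1] yaw now -81.3
to [473.4 235.4  91.6] shift [-0.7  0.5 80.3] turn [0.  0.  0.1] yaw now -81.3
```

```bash
python3 -m pendant '[-0.5,0.5,20,0,0,0,-0.5,0.5,45,0,0,0,-0.5,0.5,60,0,0,0,-0.5,0.5,70,0,0,0,-0.5,0.5,80,0,0,0,-0.5,0.5,80,0,0,0]'; python3 -m pendant '[0,0,0,0,0,0,0,0,0,0,0,0,0,0,0,0,0,0,0,0,0,0,0,0,0,0,0,0,0,0,0,0,0,0,0,0,0,0,0,0,0,0]' 0.6 70; python3 -m pendant '[0,0,-3,0,0,0,0,0,-6,0,0,0,0,0,-10,0,0,0,0,0,-14,0,0,0,0,0,-14,0,0,0]'
```

```text
clock: 26.45
eef_pos: [473.1, 235.3, 91.1]
orientation: [0.0, 0.997, 0.076, -0.0]
ft_force: [-0.0, -0.4, 0.3]
grip_width: 85.6
grip_force: 0.0
clock: 27.32
eef_pos: [474.0, 236.0, 94.0]
orientation: [-0.001, 0.997, 0.076, 0.001]
ft_force: [-9.0, -0.3, 28.2]
grip_width: 39.7
grip_force: 68.2
clock: 27.95
eef_pos: [473.3, 235.4, 105.6]
orientation: [-0.0, 0.997, 0.076, 0.0]
ft_force: [-0.3, 0.1, -0.4]
grip_width: 38.9
grip_force: 70.6
```

Same readings as the first cartridge, so it is free. I'll lift it out, then move toward peg 2.

```bash
python3 -m pendant '[0,0,-20,0,0,0,0,0,-40,0,0,0,0,0,-60,0,0,0,0,0,-80,0,0,0,0,0,-95,0,0,0,0,0,-95,0,0,0]'; python3 - <<'E'
from h import *
s=r.sense(); print(s["ft_force"],s["grip_width"],s["grip_force"])
to([455,0,197],-82.3); to(np.r_[rack(-105,-52.5),195],-82.3)
p,d=snap("scene","p"); C=cloud("scene",d); P,_=pose()
X=C[...,0]-P[0];Y=C[...,1]-P[1];Z=C[...,2]; m=(abs(X)<24)&(abs(Y)<28)&(Z>85)
for z in range(100,216,8): print(z,(m&(abs(Z-z)<4)).sum(),end="; ")
E
```

```text
clock: 28.7
eef_pos: [473.5, 235.6, 201.1]
orientation: [-0.0, 0.997, 0.076, 0.001]
ft_force: [-0.2, -0.3, -1.3]
grip_width: 39.0
grip_force: 70.9
[-0.16906657 -0.33310307 -1.34261567] 38.991749644736004 70.87321400642395
to [455   0 197] shift [-54.1 230.    3.9] turn [-0.  -0.1  1. ] yaw now -81.3
to [ 526.2 -298.6  195. ] shift [-29.  536.    5.8] turn [-0.  -0.1  1. ] yaw now -81.3
100 0; 108 0; 116 0; 124 13; 132 35; 140 33; 148 32; 156 23; 164 33; 172 36; 180 30; 188 134; 196 25; 204 29; 212 27;
```

```bash
python3 -m pendant '[-20,40,0,0,0,1,-42,90,2,0,0,1,-54,145,4,0,0,1,-54,200,5,0,0,1,-56,255,5,0,0,1,-56,310,5,0,0,1,-56,365,5,0,0,1,-50,420,5,0,0,1,-42,475,5,0,0,1,-33,525,5,0,0,1]'; python3 -m pendant '[3,8,0,0,0,0,4,11,0,0,0,0,4,11,0,0,0,0]'; python3 - <<'E'
from h import *
to(np.r_[rack(-105,-52.5),195],-82.3)
to(np.r_[rack(-31,-52.5),195],-82.3)
p,d=snap("scene","q"); C=cloud("scene",d); P,_=pose(); t=np.radians(7.66); ex=np.array([np.cos(t),np.sin(t)]); ey=np.array([-ex[1],ex[0]])
X=(C[...,:2]-P[:2])@ex; Y=(C[...,:2]-P[:2])@ey; Z=C[...,2]; m=(abs(X)<26)&(abs(Y)<30)&(Z>95)
for z in range(116,200,8):
    k=m&(abs(Z-z)<4); print(z,k.sum(),np.percentile(X[k],[5,95]).round(0),np.percentile(Y[k],[5,95]).round(0)) if k.sum()>2 else 0
E
```

```text
clock: 30.0
eef_pos: [520.1, -290.4, 194.2]
orientation: [-0.0, 0.998, 0.067, -0.001]
ft_force: [0.7, 0.6, -0.9]
grip_width: 38.5
grip_force: 70.9
clock: 30.38
eef_pos: [525.4, -297.9, 195.0]
orientation: [-0.0, 0.998, 0.068, -0.0]
ft_force: [-0.7, 0.6, -1.7]
grip_width: 38.9
grip_force: 70.9
to [ 526.2 -298.6  195. ] shift [0.7 0.8 0. ] turn [-0.   0.   0.1] yaw now -82.2
to [ 599.6 -288.8  195. ] shift [74.7  1.   0. ] turn [-0.   0.   0.1] yaw now -82.2
116 3 [14. 15.] [-14.   9.]
124 18 [-6. 17.] [-6. 14.]
132 26 [-12.  17.] [-10.  15.]
140 30 [-8. 17.] [-12.  17.]
148 21 [-9. 16.] [-9. 17.]
156 24 [ 6. 18.] [-13.  19.]
164 25 [-8. 16.] [ 0. 24.]
172 24 [-12.  19.] [ 8. 21.]
180 66 [-14.  23.] [-15.  19.]
188 26 [-4. 21.] [-22.  23.]
196 29 [-6. 13.] [-21.  26.]
```

```bash
python3 -m pendant '[10,1,0,0,0,0,20,1,0,0,0,0,30,1,0,0,0,0,38,1,0,0,0,0,46,1,0,0,0,0,52,1,0,0,0,0]'; python3 -m pendant '[6,0,0,0,0,0,12,0,0,0,0,0,18,0,0,0,0,0,22,0,0,0,0,0,22,0,0,0,0,0]'; python3 -m pendant '[0,0,4,0,0,0,0,0,7,0,0,0,0,0,9,0,0,0,0,0,9,0,0,0]'
```

```text
clock: 31.18
eef_pos: [577.8, -292.8, 195.3]
orientation: [0.0, 0.998, 0.067, -0.0]
ft_force: [0.8, 0.3, -1.2]
grip_width: 38.9
grip_force: 70.9
clock: 31.8
eef_pos: [599.3, -289.9, 195.3]
orientation: [0.0, 0.998, 0.067, 0.0]
ft_force: [-0.9, 0.5, -1.9]
grip_width: 39.0
grip_force: 70.9
clock: 32.3
eef_pos: [599.4, -290.0, 187.0]
orientation: [0.0, 0.998, 0.067, 0.001]
ft_force: [-0.3, 1.4, 3.1]
grip_width: 38.8
grip_force: 71.5
```

The peg supports it (fz changes sign). I'll release, back off, check it hangs, and go on to the third at (566.4,249.4).

```bash
python3 -m pendant '[0,0,0,0,0,0,0,0,0,0,0,0,0,0,0,0,0,0,0,0,0,0,0,0,0,0,-20,0,0,0,0,0,-50,0,0,0,0,0,-80,0,0,0,-20,0,-100,0,0,0,-60,0,-100,0,0,0,-100,0,-100,0,0,0]' 0; python3 - <<'E'
from h import *
q,e=snap("scene","r"); S=cloud("scene",e)
for y in(-157.5,-52.5):
    c=rack(-27,y); X=S[...,0]-c[0]; Y=S[...,1]-c[1]; m=(abs(X)<35)&(abs(Y)<35)&(S[...,2]>60)&(S[...,2]<240)&(q.max(-1)<90); print(m.sum(),np.percentile(S[m],[1,50,99],axis=0).round(0).tolist())
to([566.4,249.4,170],98.6)
E
```

```text
clock: 33.55
eef_pos: [499.0, -303.4, 286.5]
orientation: [0.0, 0.998, 0.068, 0.0]
ft_force: [-0.4, -0.6, 0.2]
grip_width: 85.5
grip_force: 0.0
113 [[591.0, -423.0, 172.0], [614.0, -386.0, 208.0], [627.0, -361.0, 221.0]]
116 [[585.0, -318.0, 185.0], [601.0, -275.0, 207.0], [614.0, -257.0, 220.0]]
to [566.4 249.4 170. ] shift [ 144.4 -538.9  116.4] turn [ 0.   0.1 -0.9] yaw now -82.3
```

```bash
python3 -m pendant '[0,-40,0,0,0,0,10,-95,0,0,0,0,25,-155,0,0,0,0,40,-212,0,0,0,0,55,-270,0,0,0,0,70,-328,0,0,0,0,90,-386,0,0,0,0,110,-444,0,0,0,-1,130,-500,0,0,0,-1,144,-539,0,0,0,-1]'; python3 -m pendant '[0,0,20,0,0,0,0,0,60,0,0,0,0,0,100,0,0,0,0,0,114,0,0,0,0,0,114,0,0,0]'; python3 - <<'E'
from h import *
to([566.4,249.4,170],98.6); to([566.4,249.4,91.6],98.6)
E
```

```text
clock: 34.85
eef_pos: [570.3, 252.6, 286.3]
orientation: [-0.0, 0.997, 0.077, 0.0]
ft_force: [0.6, -0.0, 0.8]
grip_width: 85.2
grip_force: 0.0
clock: 35.48
eef_pos: [570.3, 250.1, 172.5]
orientation: [0.0, 0.997, 0.076, -0.0]
ft_force: [0.4, -0.0, 0.2]
grip_width: 85.4
grip_force: 0.0
to [566.4 249.4 170. ] shift [-4.   0.1  2.5] turn [0.  0.  0.1] yaw now -81.3
to [566.4 249.4  91.6] shift [-4.   0.1 80.9] turn [0.  0.  0.1] yaw now -81.3
```

```bash
python3 -m pendant '[-4,0,20,0,0,0,-4,0,45,0,0,0,-4,0,60,0,0,0,-4,0,70,0,0,0,-4,0,81,0,0,0,-4,0,81,0,0,0]'; python3 -m pendant '[0,0,0,0,0,0,0,0,0,0,0,0,0,0,0,0,0,0,0,0,0,0,0,0,0,0,0,0,0,0,0,0,0,0,0,0,0,0,0,0,0,0]' 0.6 70; python3 -m pendant '[0,0,-3,0,0,0,0,0,-6,0,0,0,0,0,-10,0,0,0,0,0,-14,0,0,0,0,0,-14,0,0,0]'
```

```text
clock: 36.22
eef_pos: [566.2, 249.4, 90.9]
orientation: [0.0, 0.997, 0.076, -0.0]
ft_force: [-0.4, -1.2, 0.8]
grip_width: 85.4
grip_force: 0.0
clock: 37.1
eef_pos: [567.3, 250.0, 94.4]
orientation: [-0.001, 0.997, 0.076, 0.002]
ft_force: [-6.4, -0.6, 23.0]
grip_width: 39.4
grip_force: 69.9
clock: 37.72
eef_pos: [566.5, 249.5, 105.7]
orientation: [-0.0, 0.997, 0.076, 0.0]
ft_force: [0.1, 0.2, -0.4]
grip_width: 38.9
grip_force: 70.6
```

```bash
python3 -m pendant '[0,0,-20,0,0,0,0,0,-40,0,0,0,0,0,-60,0,0,0,0,0,-80,0,0,0,0,0,-95,0,0,0,0,0,-95,0,0,0]'; python3 - <<'E'
from h import *
to(np.r_[rack(-105,157.5),195],-82.3)
p,d=snap("scene","s"); C=cloud("scene",d); P,_=pose()
X=C[...,0]-P[0];Y=C[...,1]-P[1];Z=C[...,2]; m=(abs(X)<24)&(abs(Y)<28)&(Z>85)
for z in range(100,216,8): print(z,(m&(abs(Z-z)<4)).sum(),end="; ")
E
```

```text
clock: 38.48
eef_pos: [566.7, 249.6, 201.2]
orientation: [-0.0, 0.997, 0.076, 0.001]
ft_force: [0.3, 0.1, -1.5]
grip_width: 38.8
grip_force: 71.0
to [498.2 -90.5 195. ] shift [-119.2  325.8    5.9] turn [-0.  -0.1  1. ] yaw now -81.3
100 0; 108 0; 116 0; 124 10; 132 39; 140 31; 148 30; 156 23; 164 34; 172 35; 180 36; 188 136; 196 25; 204 31; 212 25;
```

```bash
python3 -m pendant '[-30,30,0,0,0,1,-60,70,2,0,0,1,-90,115,4,0,0,1,-115,165,6,0,0,1,-125,220,6,0,0,1,-125,270,6,0,0,1,-122,310,6,0,0,1,-120,325,6,0,0,1,-120,326,6,0,0,1,-120,326,6,0,0,1]'; python3 - <<'E'
from h import *
to(np.r_[rack(-105,157.5),195],-82.3)
to(np.r_[rack(-31,157.5),195],-82.3)
p,d=snap("scene","t"); C=cloud("scene",d); P,_=pose(); t=np.radians(7.66); ex=np.array([np.cos(t),np.sin(t)]); ey=np.array([-ex[1],ex[0]])
X=(C[...,:2]-P[:2])@ex; Y=(C[...,:2]-P[:2])@ey; Z=C[...,2]; m=(abs(X)<26)&(abs(Y)<30)&(Z>95)
for z in range(116,200,8):
    k=m&(abs(Z-z)<4); print(z,k.sum(),np.percentile(X[k],[5,95]).round(0),np.percentile(Y[k],[5,95]).round(0)) if k.sum()>2 else 0
s=r.sense();print(s["grip_width"],s["grip_force"])
E
```

```text
clock: 39.78
eef_pos: [496.8, -89.9, 194.1]
orientation: [-0.0, 0.998, 0.068, -0.0]
ft_force: [-0.2, -0.1, -1.4]
grip_width: 38.7
grip_force: 71.0
to [498.2 -90.5 195. ] shift [ 1.3  0.8 -0.9] turn [-0.   0.   0.1] yaw now -82.2
to [571.6 -80.6 195. ] shift [75.3  1.  -1. ] turn [-0.   0.   0.1] yaw now -82.2
116 9 [-9. 15.] [-5. 14.]
124 29 [-11.  17.] [-9. 16.]
132 32 [-11.  17.] [-12.  15.]
140 25 [-10.  17.] [-8. 15.]
148 25 [-2. 16.] [-10.  16.]
156 25 [-5. 16.] [-12.  20.]
164 30 [-6. 17.] [-2. 23.]
172 24 [-12.  22.] [-11.  20.]
180 83 [-5. 24.] [-15.  18.]
188 26 [-7. 12.] [-19.  24.]
196 24 [ 0. 13.] [-20.  25.]
39.03491815080899 71.01580739021301
```

```bash
python3 -m pendant '[10,1,-1,0,0,0,20,1,-1,0,0,0,30,1,-1,0,0,0,38,1,-1,0,0,0,46,1,-1,0,0,0,52,1,-1,0,0,0]'; python3 -m pendant '[6,0,0,0,0,0,12,0,0,0,0,0,18,0,0,0,0,0,23,0,0,0,0,0,23,0,0,0,0,0]'; python3 -m pendant '[0,0,4,0,0,0,0,0,7,0,0,0,0,0,9,0,0,0,0,0,9,0,0,0]'
```

```text
clock: 40.58
eef_pos: [549.3, -84.9, 195.3]
orientation: [-0.0, 0.998, 0.067, -0.0]
ft_force: [-0.3, 0.5, -1.2]
grip_width: 39.2
grip_force: 71.0
clock: 41.2
eef_pos: [571.8, -81.8, 195.3]
orientation: [0.0, 0.998, 0.067, -0.0]
ft_force: [-1.1, 0.5, -1.7]
grip_width: 38.9
grip_force: 71.0
clock: 41.7
eef_pos: [572.0, -81.7, 187.0]
orientation: [-0.0, 0.998, 0.067, 0.001]
ft_force: [0.1, 3.2, 3.8]
grip_width: 39.0
grip_force: 71.7
```

```bash
python3 -m pendant '[0,0,0,0,0,0,0,0,0,0,0,0,0,0,0,0,0,0,0,0,0,0,0,0,0,0,-20,0,0,0,0,0,-50,0,0,0,0,0,-80,0,0,0,-20,0,-100,0,0,0,-60,0,-100,0,0,0,-100,0,-100,0,0,0]' 0; python3 -m pendant '[-20,-30,0,0,0,0,-40,-80,0,0,0,0,-50,-135,0,0,0,0,-60,-190,0,0,0,0,-60,-245,0,0,0,0,-60,-270,0,0,0,0,-60,-270,0,0,0,0,-60,-270,0,0,0,0]'; python3 - <<'E'
from h import *
p,d=snap("top","z"); T=cloud("top",d); q,e=snap("scene","z"); S=cloud("scene",e)
for Q,im in((T,p),(S,q)):
  for y in(157.5,52.5,-52.5,-157.5):
    c=rack(-27,y); X=Q[...,0]-c[0]; Y=Q[...,1]-c[1]; m=(abs(X)<35)&(abs(Y)<35)&(Q[...,2]>95)&(Q[...,2]<240)&(im.max(-1)<90); print("hung",y,m.sum(),(np.percentile(Q[m],[2,50,98],axis=0)-[*c,0]).round(0).tolist() if m.sum()>5 else "")
  m=(np.hypot(Q[...,0]-426,Q[...,1]+79.5)<20)&(Q[...,2]>65); print("pin",m.sum(),np.percentile(Q[m],[5,50,95],axis=0).round(1).tolist() if m.sum() else "")
  for c in((566.4,249.4),(473.4,235.4),(489.9,126.6),(582.8,140.6)):
    m=(np.hypot(Q[...,0]-c[0],Q[...,1]-c[1])<10); print("open",c,m.sum(),np.median(Q[m][:,2]).round(0),end=" ")
  print()
a=np.load("top0.npz"); D=cv2.absdiff(a["p"],p).max(-1)
for n,(u0,v0,u1,v1) in dict(can=(85,168,140,212),grinder=(345,75,400,170),discs=(218,118,268,166)).items(): print(n,(D[v0:v1,u0:u1]>50).sum())
print(r.sense()["ft_force"],pose()[0])
E
```

```text
clock: 42.95
eef_pos: [471.4, -95.4, 286.5]
orientation: [0.0, 0.998, 0.068, 0.0]
ft_force: [0.4, 0.3, 0.7]
grip_width: 85.1
grip_force: 0.0
clock: 43.95
eef_pos: [376.8, 163.7, 286.4]
orientation: [0.0, 0.998, 0.067, -0.0]
ft_force: [0.1, -0.3, -0.1]
grip_width: 85.4
grip_force: 0.0
hung 157.5 412 [[-25.0, -31.0, 128.0], [-5.0, 4.0, 195.0], [24.0, 29.0, 223.0]]
hung 52.5 72 [[4.0, -33.0, 180.0], [19.0, 3.0, 199.0], [24.0, 34.0, 212.0]]
hung -52.5 505 [[-26.0, -31.0, 121.0], [-6.0, 3.0, 196.0], [23.0, 29.0, 222.0]]
hung -157.5 529 [[-26.0, -31.0, 131.0], [-7.0, 3.0, 196.0], [23.0, 29.0, 223.0]]
pin 99 [[416.3, -89.3, 78.7], [426.0, -77.6, 86.8], [437.7, -67.7, 89.8]]
open (566.4, 249.4) 29 -0.0 open (473.4, 235.4) 33 1.0 open (489.9, 126.6) 44 -0.0 open (582.8, 140.6) 32 0.0 
hung 157.5 204 [[-15.0, -28.0, 155.0], [-3.0, 24.0, 201.0], [9.0, 31.0, 221.0]]
hung 52.5 0 
hung -52.5 111 [[-16.0, -28.0, 184.0], [-3.0, 1.0, 208.0], [11.0, 30.0, 220.0]]
hung -157.5 112 [[-18.0, -30.0, 182.0], [-4.0, 7.0, 209.0], [10.0, 30.0, 220.0]]
pin 85 [[419.5, -85.6, 68.7], [432.2, -73.4, 84.0], [440.3, -65.4, 89.2]]
open (566.4, 249.4) 0 nan open (473.4, 235.4) 0 nan open (489.9, 126.6) 0 nan open (582.8, 140.6) 0 nan 
can 0
grinder 0
discs 0
[-0.12004226  0.12027186 -0.0024043 ] [376.9427363  163.41928103 286.39874482]
  return _methods._mean(a, axis=axis, dtype=dtype,
  ret = ret.dtype.type(ret / rcount)
```

```bash
python3 -c "
from station import ticket
print(ticket.finish_job())"
```

```text
the job is handed in; nothing more can be done
None
```

The job is handed in: the pin was pressed home first, then all three cartridges present were hung upright on pegs of their own, and the final camera check shows the housing empty and the spray can, grinder and discs unmoved.

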